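# Swap the blank for the low-window sample cell in a light gate

### The arm

A 6-joint arm with a two-finger parallel gripper is mounted at the origin on a cart in front of the work surface, level with it; the furniture and walls round the work are solid. World frame = base frame: x ahead of the robot, y to its left, z up, the work surface at z = 0. Lengths are in m, angles in degrees, forces in N, time in s.
With the tool pointing down it reaches from about 0.3 to 0.75 m from the base axis. Payload 8.5 kg.
Tool frame: the origin (TCP) lies at the very end of the fingers, on their centre line; the grasp point (between the pads) lies 19 mm behind it (env.tcp_to_grasp is the distance from the TCP to the grasp point, in m); z points along the fingers, y is the line along which they close (so a half turn about z gives the same grasp; the last joint's range is limited). The gripper opens to 85 mm and grips with 20 to 120 N. Pads are 22 mm wide; open, the fingers measure 114 mm over their backs; the gripper's body (76 mm by 85 mm) begins 54 mm behind the grasp point. The pads swing forward as they close: fully open they stand 13 mm farther back than shut.
Start: joints at [-77.252, 21.807, 74.336, -0, 83.858, -12.336], TCP at [0.233, -0.498, 0.231] pointing down, gripper open.
Joint ranges: [-178.18, 178.18], [-50.72, 133.34], [12.68, 142.11], [-81.47, 261.47], [9.98, 163.14], [-165.26, 165.26]. Speed limits (degrees/s): [136.94, 136.94, 180, 180, 180, 180].

### API

Orientations are given as a 3x3 rotation matrix whose columns are the frame's x, y, z axes.
In Python, from rig import status, get_image, env gives the robot as it stands.
- The arm moves only by the shell command python3 -m handwheel 'ROWS' [FORCE]. ROWS is text: rows parted by semicolons, each of 7 numbers parted by spaces: the shift along the world's x, y, z in cm, then the turn, a rotation vector about the world's x, y, z in degrees, then the opening, from 0 (shut) to 1 (fully open). In form: dx dy dz wx wy wz gripper; .... A call has 1 to 8 rows; each row is the pose to reach, as a shift and turn from the pose commanded when the call began; what a row does not reach only later rows make up. A row lasts 1/12 s, in which the tool goes at most 41.7 mm and 7.16 degrees, less where a joint would pass 70% of its speed; a pose out of reach is approached as far as the arm can. A call with a gripper value outside its range is refused whole. The fingers move at their own pace and stop on an object; FORCE is the grip in N (left out, the last holds). Time passes only in rows, so rows that repeat a pose let the fingers close. It gives the time, the measured TCP pose, the force, the opening and the grip force at its end, in the units of the state.
- status.observe(): the state, without advancing time (a new reading comes with each control period).
- get_image(name): name is "side" or "top" or "wrist"; returns a dict with "color" (400x640x3 uint8, red, green, blue), "vertical_fov" (degrees; the focal length in pixels is half the picture's height over the tangent of half this angle, whatever the lens; pixels are square), "cx", "cy" (the principal point, pixels), "xyz" and "orientation" of the camera in the world. Camera axes: x right, y down, z forward; pixel columns grow to the right and rows downward; lengths in m; the calibration is good to about 2 mm. The wrist camera is an equidistant fisheye: a pixel r from the principal point sees the ray r / f radians off the axis. A picture is of the moment at which its call begins. There is no depth.
- env.close_job(): hands the job in; it is judged then, once.
The state is a dict: "time_s": time; "q": joint angles; "qvel": joint speeds; "joint_efforts": joint torques, N m; "position": TCP position; "tool_rot": TCP orientation; "ft_force": force on the tool from outside, world axes, zero at the start; "wrist_torque": the same for the moment, N m; "grip_width": finger opening in m; "gripper_force": force on a finger pad.
Only numpy, scipy, OpenCV 4.12 (cv2) and the standard library are available. Lean on these libraries where they do the work, as an engineer would, in place of code of your own. Each camera call takes 0.05 s, during which the arm holds its last target. There are 200 camera calls.

### The job

Lift the blank cell (white stopper) out of the light gate and stand it fully down in its own white-rimmed pocket of the rack, with its red tab toward the rack's red-striped end like the other cells. Then take the sample cell (yellow stopper) out of the rack and finish while holding it upright and still in the light path, red tab toward the lamp, its little amber window centred and square in the beam; that window sits lower than the beam, so the cell must be held up off the stage, touching no part of the gate. Grip both cells by their white frosted faces only, never by the polished faces, never let go of a cell in mid-air, and leave everything else where it is.

Things in the scene. Friction and masses are not known exactly. Their poses are not given: they have to be found in the camera images.
- gate: Light gate, fixed, on 10 mm feet: plate 134 x 56 x 10 mm carrying two blocks 26 (x) x 36 (y) mm, tops 50 mm above the table, facing each other across a 28 mm stage open above and at the sides. Origin: under its centre at table height. x runs along the beam to the lamp (black block, ribbed silver barrel); detector (grey block, green board) at -x. z up. The stage is 20 mm above the table.
- gate_beam (a point): Middle of the light beam: halfway between lamp and detector, 36 mm above the table and 16 mm above the stage. Same axes as the gate (x along the beam to the lamp).
- rack: Cell rack, fixed on a white riser shelf (its top 56 mm above the table): grey block 168 x 46 x 25 mm, four square pockets in a row along its x axis (x = -63, -21, 21, 63 mm), each 23 mm wide, chamfered, 18 mm deep. Origin: centre of underside, on the riser. x points to the red-striped end, z up. Cells stand in it with their red tabs toward that end, undersides 7 mm above the riser.
- seat: White rim, 30 mm square and 1 mm high, fixed round the mouth of the blank's own empty pocket (any of the four). Origin: centre of the pocket at the rack's top face, 25 mm above the riser. Axes as the rack's.
- seat_floor (a point): Centre of the floor of the white-rimmed pocket, 7 mm above the riser and 18 mm below the rack's top face. Axes as the rack's.
- blank: Blank cell: sealed glass, 20 x 20 x 52 mm, pale filling, plus a round white stopper 16 mm across, 8 mm high; about 45 g. Origin: centre of underside, z up. Faces +y and -y are white frosted (grip here, closing along the cell's y); faces +x and -x are polished, not to be touched. Stands at first loosely on the gate's stage, red tab (+x) toward the lamp.
- blank_polished: The clear core of the blank with its two polished faces (+x and -x of the blank), not to be touched by the gripper. Same origin and axes as the blank.
- blank_tab (a point): Outer part of the red tab on the blank's stopper, 11 mm along the cell's +x from its axis, 54.5 mm above its underside; the tab juts 2.8 mm past the polished face.
- sample: Sample cell: glass, size, weight, frosted faces (+y, -y) and red tab (+x) as the blank's, but a round yellow stopper; its polished faces (+x, -x) are masked black except for an amber window 12 x 12 mm near the bottom. Origin: centre of underside, z up. Stands at first in a pocket of the rack, its lowest 18 mm inside.
- sample_polished: The core of the sample with its two black-masked polished faces (+x and -x of the sample), not to be touched by the gripper. Same origin and axes as the sample.
- sample_tab (a point): Outer part of the red tab on the sample's stopper, 11 mm along the cell's +x from its axis, 54.5 mm above its underside.
- sample_window (a point): Centre of the amber window: on the sample's axis, 9 mm above its underside. Same axes as the sample. With the window in the middle of the beam, the sample's underside is 7 mm above the stage.
- cell_green: Another cell of the same size with a green stopper, standing in the rack; leave it. Origin: centre of its underside.
- cell_blue: Another cell of the same size with a blue stopper, standing in the rack; leave it. Origin: centre of its underside.
- meter: Yellow hand multimeter lying on the table, 148 x 72 x 47 mm; leave it. Origin: centre of its underside.
- tape: Roll of black tape, 62 mm across, 19 mm high; leave it. Origin: centre of its underside.

How it is judged:
By the outcome, as a careful person would: the job done as asked, in the order asked, and still so for the second after the job is handed in, while the arm keeps its last pose, push and grip.
It also fails if it takes over 58 s, if anything falls off the work surface, if the arm or the gripper's body presses on something with over 40 N, if the wrist force passes 120 N, or if a joint passes its speed limit or range.

## Working session

There is one attempt and no reset: what is moved stays moved. The work goes in short steps, Python scripts to look and compute and a shell command to move; the robot and the scene stay as the last step left them, time stands still between calls to the robot, and variables do not carry over. Pictures are saved under pics/ and viewed, at most 10 in all, crops included, and the job is handed in when it is done.

```bash
ls; mkdir -p pics; python3 - <<'E'
from rig import status,get_image,env
import cv2,numpy as np
for n in ["side","top","wrist"]:
    d=get_image(n); cv2.imwrite(f"pics/{n}0.png",d["color"][:,:,::-1])
    print(n,d["vertical_fov"],d["cx"],d["cy"],np.round(d["xyz"],4),np.round(d["orientation"],4).tolist())
s=status.observe();print(s,env.tcp_to_grasp)
E
```

```text
pics
side 57.28504568709654 325.49906988565164 199.47276665553306 [0.3726 0.6786 0.7381] [[-0.9431, -0.2236, 0.246], [-0.332, 0.5977, -0.7297], [0.0161, -0.7699, -0.638]]
top 46.27314902467739 323.91167015980665 199.77549920696714 [ 0.472  -0.0712  1.2785] [[0.0115, -0.9907, 0.1356], [-0.9999, -0.0117, -0.0008], [0.0024, -0.1356, -0.9908]]
wrist 65.70646984690485 319.5295407222969 194.9799681671862 [ 0.2933 -0.4693  0.3739] [[0.4238, -0.8735, -0.2395], [-0.9058, -0.4088, -0.1116], [-0.0004, 0.2642, -0.9645]]
{'time_s': 0.15, 'q': array([-7.72519000e+01,  2.18342701e+01,  7.43703147e+01, -1.67037953e-03,
        8.38570509e+01, -1.23355263e+01]), 'qvel': array([ 0.00994499, -0.04471735, -0.13046971, -0.02362938,  0.025291  ,
        0.02104209]), 'joint_efforts': array([ 1.71781769e-03, -4.48624706e+01, -2.31344676e+01, -2.12653686e-04,
        3.77240169e-03, -8.36094660e-07]), 'position': array([ 0.23311462, -0.49792979,  0.23085975]), 'tool_rot': array([[ 9.05688685e-01,  4.23943315e-01, -2.65651105e-04],
       [ 4.23943351e-01, -9.05688107e-01,  1.04283140e-03],
       [ 2.01504356e-04, -1.05710162e-03, -9.99999421e-01]]), 'ft_force': array([-0.2324645 ,  0.08652304, -0.50746481]), 'wrist_torque': array([-0.02872532,  0.04734141,  0.01427954]), 'gripper_force': 0.0, 'grip_width': 0.08556663030208485} 0.0187
```

View pics/side0.png

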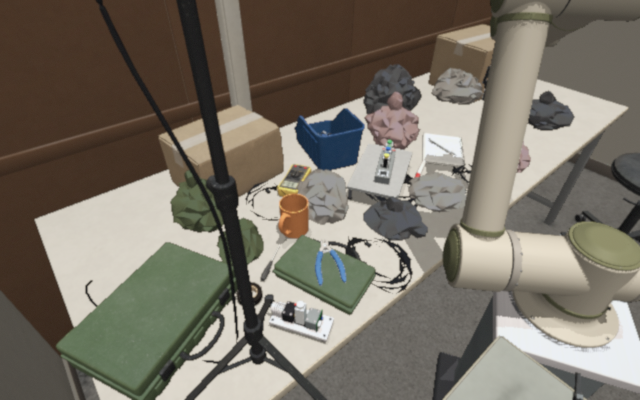

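View pics/top0.png

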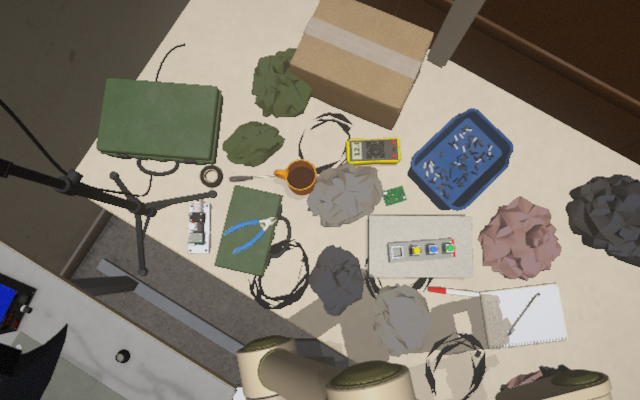

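The side view shows the gate near (300,318) and the rack near (385,165). The top view shows the gate near (199,226) and the rack near (422,250), with the empty white-rimmed pocket at (398,252), then yellow, blue and green to the right, and the red end on the right. I'll make enlarged crops of these.

```bash
python3 - <<'E'
import cv2,numpy as np
t=cv2.imread("pics/top0.png");s=cv2.imread("pics/side0.png")
def c(im,x,y,w,h): return cv2.resize(im[y:y+h,x:x+w],(400,300),interpolation=cv2.INTER_CUBIC)
cv2.imwrite("pics/crops.png",np.vstack([np.hstack([c(t,160,195,80,60),c(t,380,220,80,60)]),np.hstack([c(s,262,290,80,60),c(s,345,135,80,60)])]))
E
```

```text
(no output)
```

View pics/crops.png

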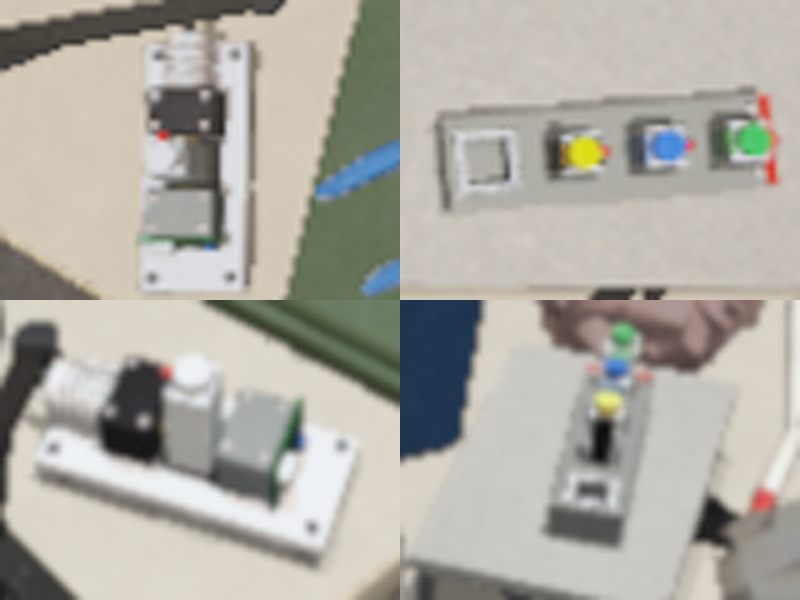

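The crops (5x) show the gate with its lamp up (+x world) and the white-stopper blank near top pixel (192,226), tab toward the lamp. In the rack, the sample is next to the empty rimmed pocket, with blue and green toward the red end. Next I'll turn these pixels into positions.

```bash
cat > h.py <<'E'
import numpy as np,cv2
from rig import status,get_image,env
def rays(d,p):
    p=np.atleast_2d(np.array(p,float)); f=200/np.tan(np.radians(d["vertical_fov"])/2)
    u=(p-[d["cx"],d["cy"]])/f
    if d.get("fish"):
        r=np.linalg.norm(u,axis=1,keepdims=True); v=np.c_[u*np.sinc(r/np.pi),np.cos(r)]
    else: v=np.c_[u,np.ones(len(u))]
    return v@np.array(d["orientation"]).T
def at(d,p,z):
    v=rays(d,p); c=np.array(d["xyz"]); return c+v*((z-c[2])/v[:,2])[:,None]
def img(n):
    d=get_image(n); d["fish"]=n=="wrist"; return d
def proj(d,P):
    f=200/np.tan(np.radians(d["vertical_fov"])/2)
    v=(np.atleast_2d(P)-d["xyz"])@np.array(d["orientation"])
    if d.get("fish"):
        rho=np.linalg.norm(v[:,:2],axis=1); th=np.arctan2(rho,v[:,2]); u=v[:,:2]/np.maximum(rho,1e-9)[:,None]*th[:,None]
    else: u=v[:,:2]/v[:,2:]
    return u*f+[d["cx"],d["cy"]]
E
python3 - <<'E'
from h import *
np.set_printoptions(precision=4,suppress=True)
t=img("top");s=img("side")
tc=lambda q,x,y:(np.array(q)+.5)/5-.5+[x,y]
print("plate top",at(t,tc([[147,42],[253,42],[247,292],[140,290]],160,195),.02))
print("plate side",at(s,tc([[50,130],[358,137],[322,250],[40,162]],262,290),.02))
print("blank t",at(t,tc([165,157],160,195),.08),"s",at(s,tc([193,62],262,290),.08))
print("rack top corners",at(t,tc([[38,115],[355,90],[372,182],[45,208]],380,220),.081))
print("seat t",at(t,tc([88,162],380,220),.082),"s",at(s,tc([190,188],345,135),.082))
print("yel t",at(t,tc([184,153],380,220),.123),"s",at(s,tc([207,100],345,135),.123))
print("blue",at(t,tc([267,147],380,220),.123)," green",at(t,tc([352,140],380,220),.123))
print("pole s",at(s,[[258,350],[233,260]],0.0))
print("pole t",at(t,[[143,208]],.3))
E
```

```text
plate top [[0.6311 0.2932 0.02  ]
 [0.6318 0.2358 0.02  ]
 [0.4971 0.233  0.02  ]
 [0.4976 0.2902 0.02  ]]
plate side [[0.6274 0.2797 0.02  ]
 [0.4979 0.2364 0.02  ]
 [0.4951 0.2925 0.02  ]
 [0.6246 0.2955 0.02  ]]
blank t [[0.5642 0.2636 0.08  ]] s [[0.564  0.2632 0.08  ]]
rack top corners [[ 0.5275 -0.2349  0.081 ]
 [ 0.5421 -0.397   0.081 ]
 [ 0.4955 -0.4045  0.081 ]
 [ 0.4805 -0.2381  0.081 ]]
seat t [[ 0.504 -0.26   0.082]] s [[ 0.5038 -0.2588  0.082 ]]
yel t [[ 0.5078 -0.3008  0.123 ]] s [[ 0.5063 -0.2968  0.123 ]]
blue [[ 0.5112 -0.3416  0.123 ]]  green [[ 0.5151 -0.3835  0.123 ]]
pole s [[0.6254 0.3526 0.    ]
 [0.8017 0.1537 0.    ]]
pole t [[0.584  0.3083 0.3   ]]
```

Top and side agree to within 1 to 4 mm:
- **Gate:** centre (0.564, 0.263), yaw about 1.3°.
- **Rack:** yaw about -85°.
- **Seat:** (0.504, -0.260).
- **Sample:** (0.507, -0.300).
- **Tripod pole:** about (0.61, 0.38), so it's clear.

Moving to hover over the gate.

```bash
python3 -m handwheel '4 8 1 0 0 7 1; 8 16 1 0 0 14 1; 11 25 1 0 0 21 0.6; 11 25 1 0 0 28 0.6; 11 25 1 0 0 35 0.6; 11 25 1 0 0 42 0.6; 11 25 1 0 0 49 0.6; 11 25 1 0 0 52 0.6' 30
python3 -m handwheel '11 25 0 0 0 7 0.6; 11 25 0 0 0 14 0.6; 11 25 0 0 0 21 0.6; 11 25 0 0 0 28 0.6; 11 25 0 0 0 35 0.6; 11 25 0 0 0 42 0.6; 11 25 0 0 0 49 0.6; 11 25 0 0 0 52 0.6'
python3 -m handwheel '11 26 -7 0 0 7 0.6; 11 26 -7 0 0 14 0.6; 11 26 -7 0 0 21 0.6; 11 26 -7 0 0 28 0.6; 11 26 -7 0 0 35 0.6; 11 26 -7 0 0 42 0.6; 11 26 -7 0 0 49 0.6; 11 26 -7 0 0 52 0.6'
python3 - <<'E'
from h import *
d=img("wrist");cv2.imwrite("pics/w1.png",d["color"][:,:,::-1]);s=status.observe()
print(s["time_s"],s["position"],s["tool_rot"].round(4).tolist(),s["q"].round(1),d["xyz"],np.round(d["orientation"],4).tolist())
E
```

```text
time_s: 0.92
position: [0.3441, -0.2442, 0.2417]
tool_rot: [[0.213, 0.977, 0.001], [0.977, -0.213, 0.001], [0.001, 0.0, -1.0]]
ft_force: [0.3, -0.8, 0.7]
grip_width: 0.0515
gripper_force: 0.0
time_s: 1.58
position: [0.4541, 0.0055, 0.2412]
tool_rot: [[-0.639, 0.769, 0.0], [0.769, 0.639, 0.001], [0.001, 0.001, -1.0]]
ft_force: [-0.0, -0.9, -0.3]
grip_width: 0.0512
gripper_force: 0.0
time_s: 2.25
position: [0.5635, 0.2672, 0.168]
tool_rot: [[-1.0, -0.03, -0.003], [-0.03, 1.0, 0.001], [0.003, 0.001, -1.0]]
ft_force: [-0.0, -0.7, 0.2]
grip_width: 0.0509
gripper_force: 0.0
2.3 [0.56300261 0.26469238 0.16902783] [[-0.9996, -0.029, -0.0028], [-0.029, 0.9996, -0.0004], [0.0029, -0.0003, -1.0]] [ 14.3  31.8  67.8   0.   80.6 -77.4] [0.49669234 0.26544172 0.31129409] [[-0.0295, 0.9647, 0.2615], [0.9996, 0.0285, 0.0076], [-0.0001, 0.2616, -0.9652]]
```

View pics/w1.png

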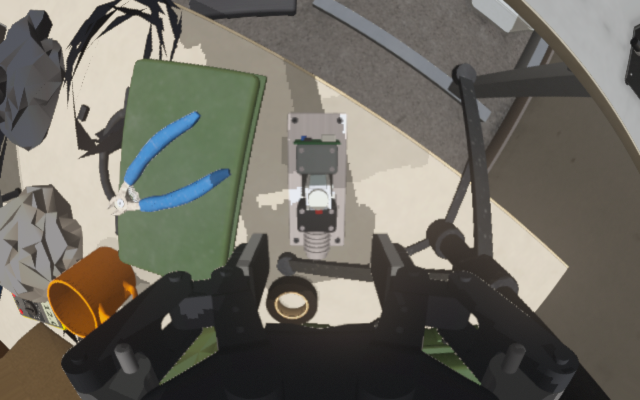

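The wrist view shows the gate at columns 289-347 and rows 113-246, with the stopper around (318,197), the red tab at (318,211) and the lamp at the bottom (+x). I'll take an enlarged crop for exact edges.

```bash
python3 - <<'E'
import cv2
i=cv2.imread("pics/w1.png")
cv2.imwrite("pics/w1c.png",cv2.resize(i[105:255,270:370],(400,600),interpolation=cv2.INTER_CUBIC))
E
```

```text
(no output)
```

View pics/w1c.png

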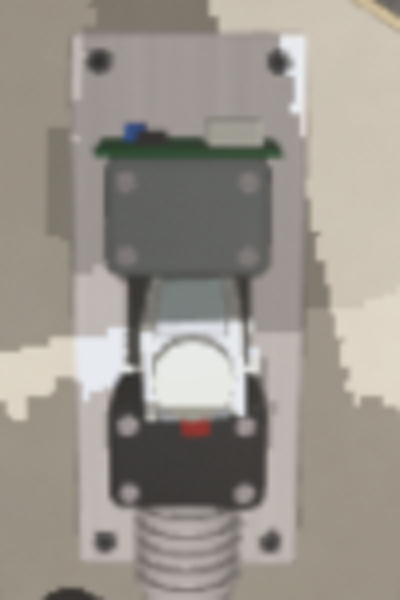

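Crop (4x): plate corners (73,35), (306,35), (297,562), (82,562); block screws grey (126/249, 181/257) and black (128/245, 426/494); stopper centre (194,378); red tab (196,428).

```bash
python3 - <<'E'
from h import *
np.set_printoptions(precision=4,suppress=True)
d=img("wrist")
c=lambda q:(np.atleast_2d(q)+.5)/4-.5+[270,105]
ang=lambda v:np.degrees(np.arctan2(v[1],v[0]))
P=at(d,c([[73,35],[306,35],[297,562],[82,562]]),.02);print("plate",P,P.mean(0),"sides",np.linalg.norm(P-np.roll(P,1,0),axis=1),"yaw",ang(P[3]-P[0]),ang(P[2]-P[1]))
S=at(d,c([[99,61],[278,61],[270,541],[105,541]]),.02);print("plate screws",S.mean(0),ang(S[3]-S[0]),ang(S[2]-S[1]))
G=at(d,c([[126,181],[249,181],[126,257],[249,257]]),.05).mean(0);B=at(d,c([[128,426],[245,426],[129,494],[244,494]]),.05).mean(0)
print("blocks",G,B,(G+B)/2,np.linalg.norm(G-B),ang(B-G))
print("stopper",at(d,c([194,378]),.08)," glasstop",at(d,c([[142,325],[247,325],[247,418],[142,418]]),.072),"tab",at(d,c([196,428]),.0745))
E
```

```text
plate [[0.4972 0.2332 0.02  ]
 [0.4957 0.2877 0.02  ]
 [0.6285 0.2918 0.02  ]
 [0.6302 0.2362 0.02  ]] [0.5629 0.2622 0.02  ] sides [0.133  0.0545 0.1328 0.0556] yaw 1.2984022419546517 1.7899599401502952
plate screws [0.563  0.2619 0.02  ] 1.300373492975426 1.5211448463958617
blocks [0.5359 0.2614 0.05  ] [0.5905 0.2626 0.05  ] [0.5632 0.262  0.05  ] 0.05457568077198489 1.275712283623253
stopper [[0.5626 0.2637 0.08  ]]  glasstop [[0.5542 0.253  0.072 ]
 [0.5536 0.274  0.072 ]
 [0.573  0.2748 0.072 ]
 [0.5737 0.2534 0.072 ]] tab [[0.5746 0.2644 0.0745]]
```

The blank is at (0.563, 0.2638) with yaw about 1.7°, and the tool yaw matches. I'll descend to TCP z ≈ 0.046 and close.

```bash
python3 -m handwheel '0 -0.1 -3 0 0 0 0.6; 0 -0.1 -6 0 0 0 0.6; 0 -0.1 -8 0 0 0 0.6; 0 -0.1 -10 0 0 0 0.6; 0 -0.1 -11.5 0 0 0 0.6; 0 -0.1 -12.3 0 0 0 0.6; 0 -0.1 -12.3 0 0 0 0.6; 0 -0.1 -12.3 0 0 0 0.5'
python3 -m handwheel '0 0 0 0 0 0 0.4; 0 0 0 0 0 0 0.3; 0 0 0 0 0 0 0.22; 0 0 0 0 0 0 0.15; 0 0 0 0 0 0 0.15; 0 0 0 0 0 0 0.15; 0 0 0 0 0 0 0.15; 0 0 0 0 0 0 0.15' 35
python3 - <<'E'
from h import *
d=img("wrist");i=d["color"][:,:,::-1];cv2.imwrite("pics/w2.png",i);s=status.observe()
print(s["position"],s["ft_force"],s["grip_width"],s["gripper_force"])
cv2.imwrite("pics/w2c.png",cv2.resize(i[100:300,200:440],(720,600),interpolation=cv2.INTER_CUBIC))
E
```

```text
time_s: 3.02
position: [0.5635, 0.2604, 0.0492]
tool_rot: [[-1.0, -0.017, 0.001], [-0.017, 1.0, 0.0], [-0.001, 0.0, -1.0]]
ft_force: [0.1, -0.3, -0.1]
grip_width: 0.0427
gripper_force: 0.0
time_s: 3.68
position: [0.5637, 0.261, 0.0495]
tool_rot: [[-1.0, -0.019, 0.002], [-0.019, 1.0, 0.0], [-0.002, 0.0, -1.0]]
ft_force: [-0.7, 0.5, 6.1]
grip_width: 0.0194
gripper_force: 35.5
[0.56364639 0.26100524 0.04949856] [-0.82663445 -0.47947775  5.95960396] 0.019582771777290595 35.47091245651245
```

View pics/w2c.png

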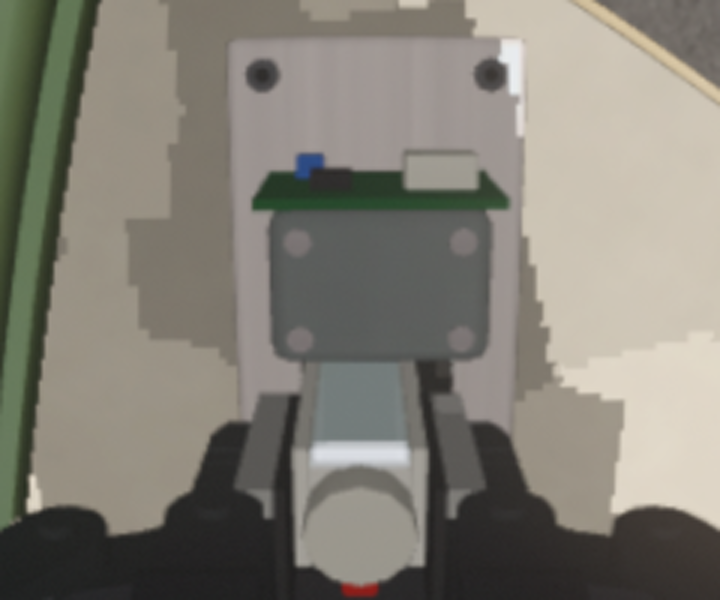

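The blank is gripped (width 19.6 mm, 35 N). In the crop (3x) the stopper centre is at (360,525), the grey block's screws at (297/463, 242) and (299/461, 340), and the plate corners at (230,40) and (524,40). Now measuring from this still pose, taking pose and picture together.

```bash
python3 - <<'E'
from h import *
np.set_printoptions(precision=4,suppress=True)
d=img("wrist");s=status.observe();print(s["position"],s["tool_rot"].round(4).tolist())
c=lambda q:(np.atleast_2d(q)+.5)/3-.5+[200,100]
ang=lambda v:np.degrees(np.arctan2(v[1],v[0]))
G=at(d,c([[297,242],[463,242],[299,340],[461,340]]),.05);print("grey",G,G.mean(0),ang(G[2]-G[0]),ang(G[3]-G[1]))
T=at(d,c([[230,40],[524,40],[506,470/1.0*0+380]]),.02);print("plate",T,(T[0]+T[1])/2,ang(T[1]-T[0])-90)
print("glass/stopper",at(d,c([360,525]),.08),"glass edges",at(d,c([[293,500],[428,500]]),.072))
E
```

```text
[0.5636 0.261  0.0495] [[-0.9998, -0.0189, 0.0019], [-0.0189, 0.9998, 0.0003], [-0.0019, 0.0003, -1.0]]
grey [[0.5285 0.2507 0.05  ]
 [0.528  0.2769 0.05  ]
 [0.5448 0.2511 0.05  ]
 [0.5443 0.2774 0.05  ]] [0.5364 0.264  0.05  ] 1.175378025427884 1.654884513555439
plate [[0.4972 0.236  0.02  ]
 [0.496  0.2904 0.02  ]
 [0.5628 0.2906 0.02  ]] [0.4966 0.2632 0.02  ] 1.2663653037199083
glass/stopper [[0.5616 0.2613 0.08  ]] glass edges [[0.5622 0.2514 0.072 ]
 [0.5618 0.2713 0.072 ]]
```

The gate centre, with pose and picture consistent, is about (0.5635, 0.2646), yaw 1.3°. The held blank sits at the TCP in y and about 2 mm off in x. Lifting it and carrying it to a vantage over the rack.

```bash
python3 -m handwheel '0 0 1 0 0 0 0.15; 0 0 3 0 0 0 0.15; 0 0 6 0 0 0 0.15; 0 0 9 0 0 0 0.15; 0 0 12 0 0 0 0.15; 0 0 15 0 0 0 0.15; 0 0 18 0 0 0 0.15; 0 0 20 0 0 0 0.15'
python3 -m handwheel '0 -2 0 0 0 -4 0.15; -1 -5 0 0 0 -9 0.15; -1.5 -9 0 0 0 -15 0.15; -2 -13 0 0 0 -21 0.15; -2.5 -17 0 0 0 -27 0.15; -3 -21 0 0 0 -33 0.15; -3.5 -25 0 0 0 -39 0.15; -4 -29 0 0 0 -45 0.15'
python3 -m handwheel '-0.5 -4 0 0 0 -6 0.15; -1 -8 0 0 0 -12 0.15; -1.5 -12 0 0 0 -18 0.15; -1.5 -16 -1 0 0 -24 0.15; -1.5 -20 -2 0 0 -30 0.15; -1.7 -24 -3 0 0 -36 0.15; -1.7 -27 -4 0 0 -41 0.15; -1.7 -29 -4 0 0 -41.1 0.15'
python3 -m handwheel '0 0 0 0 0 0 0.15; 0 0 0 0 0 0 0.15; 0 0 0 0 0 0 0.15'
python3 - <<'E'
from h import *
import pickle
d=img("wrist");i=d["color"][:,:,::-1];pickle.dump(d,open("w3.pkl","wb"));s=status.observe()
print(s["position"],s["tool_rot"].round(4).tolist(),s["grip_width"],s["gripper_force"])
cv2.imwrite("pics/w3c.png",cv2.resize(i[60:260,200:460],(780,600),interpolation=cv2.INTER_CUBIC))
E
```

```text
time_s: 4.45
position: [0.5632, 0.261, 0.2523]
tool_rot: [[-1.0, -0.019, 0.004], [-0.019, 1.0, 0.001], [-0.004, 0.001, -1.0]]
ft_force: [0.9, 0.9, 1.4]
grip_width: 0.019
gripper_force: 34.7
time_s: 5.12
position: [0.5223, -0.0308, 0.2491]
tool_rot: [[-0.717, 0.697, 0.001], [0.697, 0.717, -0.0], [-0.001, 0.0, -1.0]]
ft_force: [0.3, -0.3, -0.3]
grip_width: 0.0191
gripper_force: 34.7
time_s: 5.78
position: [0.5049, -0.3217, 0.2066]
tool_rot: [[-0.08, 0.997, -0.003], [0.997, 0.08, 0.002], [0.002, -0.002, -1.0]]
ft_force: [-0.1, 0.8, -0.7]
grip_width: 0.0194
gripper_force: 34.7
time_s: 6.03
position: [0.5062, -0.3183, 0.2089]
tool_rot: [[-0.088, 0.996, 0.0], [0.996, 0.088, -0.0], [-0.0, 0.0, -1.0]]
ft_force: [-0.2, 0.5, -1.3]
grip_width: 0.0196
gripper_force: 34.7
[ 0.50634203 -0.31795483  0.20901518] [[-0.0882, 0.9961, 0.0005], [0.9961, 0.0882, -0.0002], [-0.0002, 0.0005, -1.0]] 0.019127534050797968 34.683852195739746
```

View pics/w3c.png

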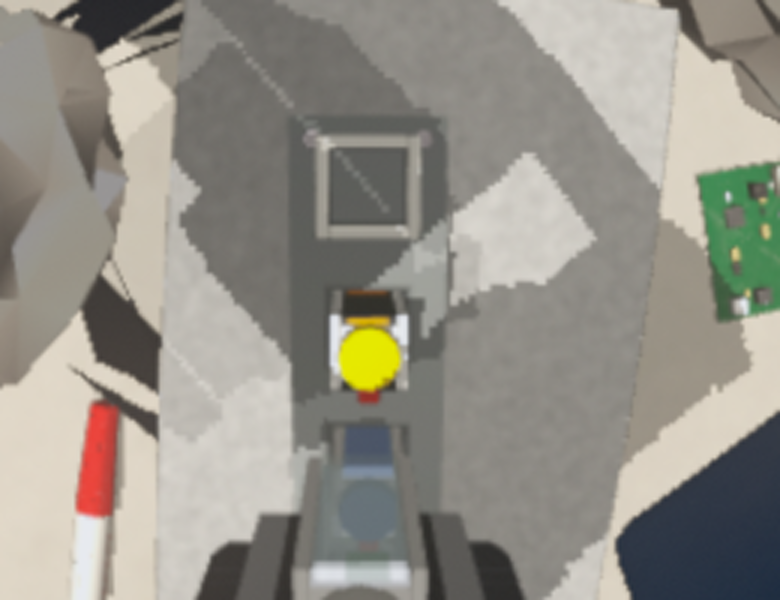

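The seat's rim outline is at crop (316,133), (422,135), (420,238), (317,238). The yellow stopper is at (370,358) and the rack's side edges are at columns 290 and 445.

```bash
python3 - <<'E'
from h import *
import pickle
np.set_printoptions(precision=4,suppress=True)
d=pickle.load(open("w3.pkl","rb"))
c=lambda q:(np.atleast_2d(q)+.5)/3-.5+[200,60]
ang=lambda v:np.degrees(np.arctan2(v[1],v[0]))
S=at(d,c([[316,133],[422,135],[420,238],[317,238]]),.082);print("seat",S.mean(0),np.linalg.norm(S-np.roll(S,1,0),axis=1),ang(S[3]-S[0]),ang(S[2]-S[1]),ang(S[0]-S[1]),ang(S[3]-S[2]))
E=at(d,c([[291,125],[293,440],[447,125],[441,500]]),.081);print("edges",E,ang(E[1]-E[0]),ang(E[3]-E[2]))
Y=at(d,c([370,358]),.123)[0];print("yellow",Y,"seat->yel",ang(Y-S.mean(0)),np.linalg.norm((Y-S.mean(0))[:2]))
s=status.observe();g=d["color"][:,:,:];h=cv2.imread
cv2.imwrite("pics/w3d.png",cv2.resize(g[180:330,220:420,::-1],(800,600),interpolation=cv2.INTER_CUBIC))
E
```

```text
seat [ 0.5034 -0.2595  0.082 ] [0.0306 0.0304 0.03   0.0299] -84.73204799948243 -85.66862461927211 -175.96472441389471 -174.91823974680258
edges [[ 0.4796 -0.2437  0.081 ]
 [ 0.4872 -0.3381  0.081 ]
 [ 0.5243 -0.2397  0.081 ]
 [ 0.5346 -0.3537  0.081 ]] -85.3723851747108 -84.83412463062119
yellow [ 0.5071 -0.3013  0.123 ] seat->yel -85.0463547630216 0.04192289863192758
```

View pics/w3d.png

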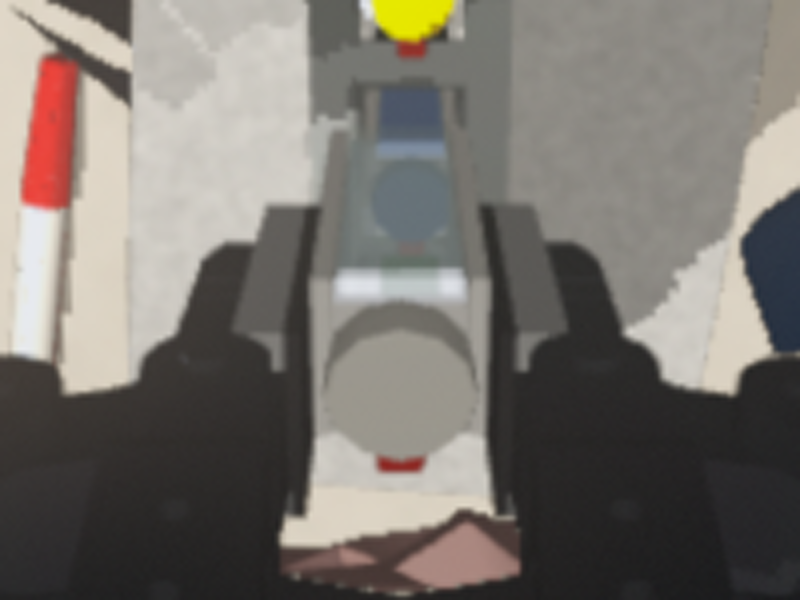

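In hand, the blank's stopper centre is at image (320.1,275.4), unchanged by the lift, and its bottom near edge is at around crop row 85. I'll compute the move onto the seat and check for tilt.

```bash
python3 - <<'E'
from h import *
import pickle
np.set_printoptions(precision=4,suppress=True)
d=pickle.load(open("w3.pkl","rb"));s=status.observe();p=s["position"];R=s["tool_rot"]
B=at(d,[320.1,275.4],p[2]+.0305)[0];print("pos",p,"stopper",B,"in tool",R.T@(B-p)*1000)
print("shift cm",(np.array([.5036,-.2595])-B[:2])*100,"using nominal TCP",(np.array([.5036,-.2595])-p[:2])*100)
q=(R.T@(B-p))[0]
for off in (q,0):
  for z in (.0295,-.0225):
    e=[p+R@np.array([off+.01,y,z]) for y in (-.01,.01)]; print("near edge",off,z,(proj(d,e)-[220,180]+.5)*4-.5)
print("tool yaw",np.degrees(np.arctan2(R[1,0],R[0,0])), "tilt",R[:,2])
E
```

```text
pos [ 0.5063 -0.318   0.209 ] stopper [ 0.5059 -0.3166  0.2395] in tool [  1.3488  -0.2644 -30.5005]
shift cm [-0.2345  5.7129] using nominal TCP [-0.2742  5.8455]
near edge 0.001348753454466319 0.0295 [[334.6403 115.3803]
 [471.2547 115.268 ]]
near edge 0.001348753454466319 -0.0225 [[310.6242 264.3713]
 [497.814  264.161 ]]
near edge 0 0.0295 [[334.7894 124.1272]
 [471.105  124.0135]]
near edge 0 -0.0225 [[310.9676 275.7385]
 [497.4553 275.5254]]
tool yaw 95.06116086979723 tilt [ 0.0005 -0.0002 -1.    ]
```

The relative offset is 0 to 1.3 mm and yaw matches to 0.1°. Moving above the seat, then down to just over the rim.

```bash
python3 -m handwheel '-0.1 2 0 0 0 0 0.15; -0.2 4 0 0 0 0 0.15; -0.25 5.75 0 0 0 0 0.15; -0.25 5.75 -2 0 0 0 0.15; -0.25 5.75 -4 0 0 0 0.15; -0.25 5.75 -6 0 0 0 0.15; -0.25 5.75 -8 0 0 0 0.15; -0.25 5.75 -9 0 0 0 0.15'
python3 -m handwheel '0 0 0 0 0 0 0.15; 0 0 0 0 0 0 0.15; 0 0 0 0 0 0 0.15'
python3 - <<'E'
from h import *
import pickle
d=img("wrist");i=d["color"][:,:,::-1];pickle.dump(d,open("w4.pkl","wb"));s=status.observe()
print(s["position"],s["tool_rot"].round(4).tolist(),s["ft_force"])
e=img("side")["color"][130:205,340:440,::-1]
cv2.imwrite("pics/w4c.png",np.hstack([cv2.resize(i[180:300,260:380],(400,400),interpolation=cv2.INTER_CUBIC),cv2.resize(e[:,12:87],(400,400),interpolation=cv2.INTER_CUBIC)]))
E
```

```text
time_s: 6.75
position: [0.5032, -0.2598, 0.1169]
tool_rot: [[-0.089, 0.996, -0.002], [0.996, 0.089, 0.002], [0.002, -0.002, -1.0]]
ft_force: [0.1, 0.3, 0.4]
grip_width: 0.0191
gripper_force: 34.7
time_s: 7.0
position: [0.5043, -0.2617, 0.1197]
tool_rot: [[-0.087, 0.996, 0.002], [0.996, 0.087, -0.001], [-0.002, 0.002, -1.0]]
ft_force: [0.3, -0.1, 0.2]
grip_width: 0.0193
gripper_force: 34.7
[ 0.50423403 -0.26179617  0.11974921] [[-0.0872, 0.9962, 0.002], [0.9962, 0.0873, -0.0016], [-0.0018, 0.0018, -1.0]] [-0.34479278 -0.07993841 -0.44838471]
```

View pics/w4c.png

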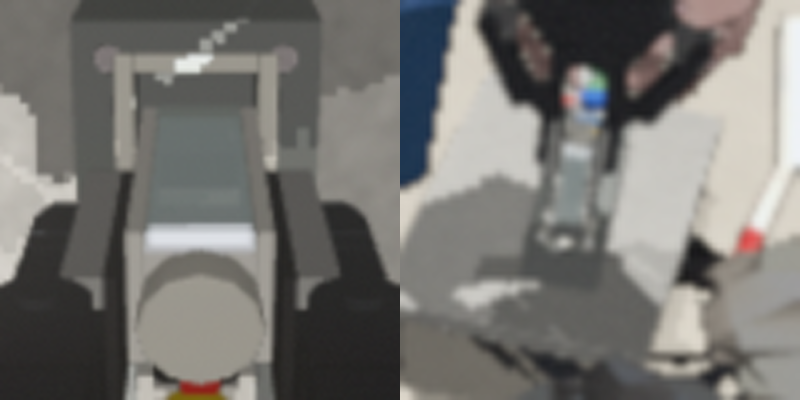

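The rim's near outer edge is at crop row 55 (columns 115-278), its inner edge at 72, and the cell's bottom near edge at row 108 (columns 142-252). Laterally they share a centre at column 197. Computing the along-row offset.

```bash
python3 - <<'E'
from h import *
import pickle
np.set_printoptions(precision=4,suppress=True)
d=pickle.load(open("w4.pkl","rb"));s=status.observe();p=s["position"];R=s["tool_rot"]
k=120/400
c=lambda q:(np.atleast_2d(q)+.5)*k-.5+[260,180]
T=lambda q,z:(R.T@(at(d,c(q),z)-p).T).T*1000
print("rim near outer (+15)",T([[115,55],[278,55]],.082),"inner (+11.5)",T([[197,72]],.082))
print("cell bottom near edge(+10)",T([[142,108],[252,108]],p[2]-.0295))
print("top near edge(+10)",T([[140,226],[262,226]],p[2]+.0225),"stopper",T([[200,328]],p[2]+.0305),p)
E
```

```text
rim near outer (+15) [[ 16.903  -15.6076  37.5416]
 [ 16.8937  14.0929  37.5901]] inner (+11.5) [[13.6739 -0.6667 37.571 ]]
cell bottom near edge(+10) [[  9.4435 -10.3619  29.4685]
 [  9.4371   9.0582  29.5002]]
top near edge(+10) [[ 10.8357  -7.8737 -22.5297]
 [ 10.8224   7.823  -22.5041]] stopper [[  0.3083  -0.1565 -30.5008]] [ 0.5041 -0.2618  0.1196]
```

The cell needs +1.8 mm in y. Correcting that, then lowering gently while checking force.

```bash
python3 -m handwheel '0 0.18 0 0 0 0 0.15; 0 0.18 0 0 0 0 0.15; 0 0.18 -0.3 0 0 0 0.15; 0 0.18 -0.6 0 0 0 0.15; 0 0.18 -0.9 0 0 0 0.15; 0 0.18 -1.2 0 0 0 0.15; 0 0.18 -1.5 0 0 0 0.15; 0 0.18 -1.5 0 0 0 0.15'
python3 -m handwheel '0 0 -0.1 0 0 0 0.15; 0 0 -0.3 0 0 0 0.15; 0 0 -0.5 0 0 0 0.15; 0 0 -0.7 0 0 0 0.15; 0 0 -0.8 0 0 0 0.15; 0 0 -0.9 0 0 0 0.15; 0 0 -1 0 0 0 0.15; 0 0 -1 0 0 0 0.15'
```

```text
time_s: 7.77
position: [0.5034, -0.2597, 0.1025]
tool_rot: [[-0.087, 0.996, -0.001], [0.996, 0.087, 0.001], [0.001, -0.001, -1.0]]
ft_force: [0.1, -0.4, -0.0]
grip_width: 0.0194
gripper_force: 34.7
time_s: 8.43
position: [0.5036, -0.2598, 0.0932]
tool_rot: [[-0.087, 0.996, -0.0], [0.996, 0.087, 0.0], [0.0, -0.0, -1.0]]
ft_force: [0.5, 0.1, -0.1]
grip_width: 0.0192
gripper_force: 34.7
```

```bash
python3 -m handwheel '0 0 -0.05 0 0 0 0.15; 0 0 -0.1 0 0 0 0.15; 0 0 -0.15 0 0 0 0.15; 0 0 -0.15 0 0 0 0.15'
```

```text
time_s: 8.77
position: [0.5037, -0.2599, 0.0925]
tool_rot: [[-0.087, 0.996, 0.0], [0.996, 0.087, -0.001], [-0.001, 0.0, -1.0]]
ft_force: [-2.0, 0.8, 5.6]
grip_width: 0.0194
gripper_force: 35.5
```

The blank is on the pocket floor (5.6 N contact). Releasing it, rising, and looking before moving to the sample.

```bash
python3 -m handwheel '0 0 0.05 0 0 0 0.2; 0 0 0.05 0 0 0 0.3; 0 0 0.05 0 0 0 0.45; 0 0 0.05 0 0 0 0.5; 0 0 0.05 0 0 0 0.5; 0 0 1 0 0 0 0.5; 0 0 3 0 0 0 0.5; 0 0 5.5 0 0 0 0.5'
python3 -m handwheel '0 0 0 0 0 0 0.5; 0.18 -2.1 0 0 0 0 0.5; 0.36 -4.18 0 0 0 0 0.5; 0.36 -4.18 0 0 0 0 0.5; 0.36 -4.18 0 0 0 0 0.5; 0.36 -4.18 0 0 0 0 0.5'
python3 - <<'E'
from h import *
import pickle
d=img("wrist");i=d["color"][:,:,::-1];pickle.dump(d,open("w5.pkl","wb"));s=status.observe()
print(s["position"],s["tool_rot"].round(4).tolist(),s["ft_force"])
cv2.imwrite("pics/w5c.png",cv2.resize(i[140:300,240:400],(600,600),interpolation=cv2.INTER_CUBIC))
E
```

```text
time_s: 9.43
position: [0.5031, -0.2594, 0.1469]
tool_rot: [[-0.087, 0.996, -0.002], [0.996, 0.087, 0.002], [0.002, -0.002, -1.0]]
ft_force: [-0.1, -0.4, 1.1]
grip_width: 0.0427
gripper_force: 0.0
time_s: 9.93
position: [0.5071, -0.3011, 0.1468]
tool_rot: [[-0.087, 0.996, -0.0], [0.996, 0.087, 0.001], [0.001, -0.0, -1.0]]
ft_force: [0.0, 0.3, -0.8]
grip_width: 0.0425
gripper_force: 0.0
[ 0.5071506  -0.30091073  0.14684083] [[-0.0872, 0.9962, -0.0003], [0.9962, 0.0872, 0.0004], [0.0004, -0.0003, -1.0]] [-0.24321141 -0.15391554 -0.16971304]
```

View pics/w5c.png

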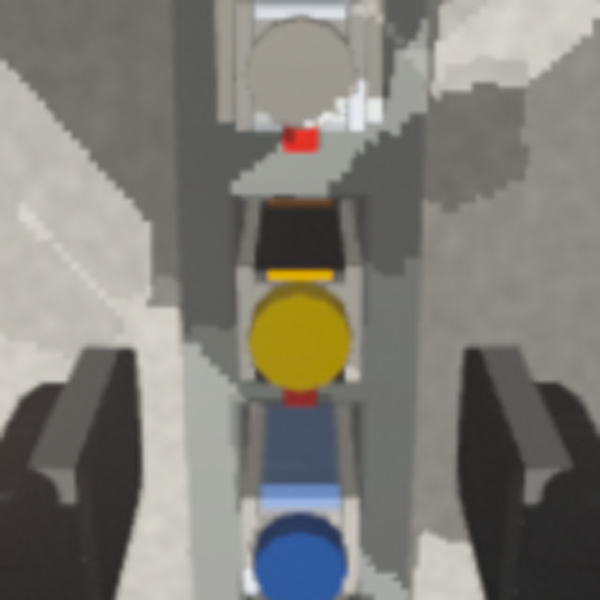

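The blank stands seated with its tab toward the red end: white stopper centre (301,72), yellow (300,338), blue (300,560). Checking positions against TCP.

```bash
python3 - <<'E'
from h import *
import pickle
np.set_printoptions(precision=4,suppress=True)
d=pickle.load(open("w5.pkl","rb"));s=status.observe();p=s["position"]
c=lambda q:(np.atleast_2d(q)+.5)/3.75-.5+[240,140]
P=at(d,c([[301,71],[300,338],[300,561]]),.123);print(P,np.linalg.norm(np.diff(P,axis=0),axis=1),P[1]-p)
w=c([[248,71],[354,71],[250,338],[350,338]]);q=at(d,w,.123);print("diam",np.linalg.norm(q[1]-q[0]),np.linalg.norm(q[3]-q[2]),p)
E
```

```text
[[ 0.5033 -0.2594  0.123 ]
 [ 0.5068 -0.3007  0.123 ]
 [ 0.5103 -0.3413  0.123 ]] [0.0414 0.0408] [-0.0004  0.0002 -0.0238]
diam 0.015383498710686274 0.015455224178761164 [ 0.5072 -0.3009  0.1468]
```

TCP is aligned with the sample to 0.4 mm and the blank is at full depth. Descending and gripping.

```bash
python3 -m handwheel '0 0 -1.5 0 0 0 0.5; 0 0 -3 0 0 0 0.5; 0 0 -4.3 0 0 0 0.5; 0 0 -5.4 0 0 0 0.5; 0 0 -5.4 0 0 0 0.4; 0 0 -5.4 0 0 0 0.35; 0 0 -5.4 0 0 0 0.28; 0 0 -5.4 0 0 0 0.22'
python3 -m handwheel '0 0 0 0 0 0 0.15; 0 0 0 0 0 0 0.15; 0 0 0 0 0 0 0.15; 0 0 0 0 0 0 0.15; 0 0 0 0 0 0 0.15' 35
python3 -m handwheel '0 0 0.2 0 0 0 0.15; 0 0 0.8 0 0 0 0.15; 0 0 1.6 0 0 0 0.15; 0 0 2.5 0 0 0 0.15; 0 0 5 0 0 0 0.15; 0 0 8 0 0 0 0.15; 0 0 11 0 0 0 0.15; 0 0 13 0 0 0 0.15'
```

```text
time_s: 10.65
position: [0.5076, -0.3016, 0.0939]
tool_rot: [[-0.087, 0.996, 0.001], [0.996, 0.087, -0.001], [-0.001, 0.001, -1.0]]
ft_force: [0.7, -0.8, 0.9]
grip_width: 0.0196
gripper_force: 28.6
time_s: 11.07
position: [0.5076, -0.3017, 0.0939]
tool_rot: [[-0.087, 0.996, 0.001], [0.996, 0.087, -0.001], [-0.001, 0.001, -1.0]]
ft_force: [-1.0, 1.1, 6.5]
grip_width: 0.0194
gripper_force: 36.4
time_s: 11.73
position: [0.5076, -0.3019, 0.2268]
tool_rot: [[-0.087, 0.996, 0.003], [0.996, 0.087, -0.003], [-0.003, 0.003, -1.0]]
ft_force: [1.1, -0.7, -0.3]
grip_width: 0.0192
gripper_force: 35.6
```

Sample is held (35 N), with TCP 30.9 mm above its underside. Carrying it to a hover over the gate.

```bash
python3 -m handwheel '0 2 1 0 0 4 0.15; 0.5 5 2 0 0 9 0.15; 1 9 2 0 0 15 0.15; 1.5 13 2 0 0 21 0.15; 2 17 2 0 0 27 0.15; 2 21 2 0 0 33 0.15; 2.5 25 2 0 0 39 0.15; 3 29 2 0 0 45 0.15'
python3 -m handwheel '0.5 4 0 0 0 6 0.15; 1 8 0 0 0 12 0.15; 1.5 12 0 0 0 18 0.15; 2 16 0 0 0 24 0.15; 2.2 20 0 0 0 30 0.15; 2.4 24 0 0 0 36 0.15; 2.6 26.5 0 0 0 40 0.15; 2.6 27.6 -2 0 0 41.3 0.15'
python3 -m handwheel '0 0 -3 0 0 0 0.15; 0 0 -6 0 0 0 0.15; 0 0 -9 0 0 0 0.15; 0 0 -11 0 0 0 0.15; 0 0 -12.5 0 0 0 0.15; 0 0 -12.5 0 0 0 0.15; 0 0 -12.5 0 0 0 0.15; 0 0 -12.5 0 0 0 0.15'
python3 - <<'E'
from h import *
import pickle
d=img("wrist");i=d["color"][:,:,::-1];pickle.dump(d,open("w6.pkl","wb"));s=status.observe()
print(s["position"],s["tool_rot"].round(4).tolist(),s["ft_force"])
cv2.imwrite("pics/w6c.png",cv2.resize(i[130:300,240:400],(565,600),interpolation=cv2.INTER_CUBIC))
E
```

```text
time_s: 12.4
position: [0.5369, -0.0097, 0.244]
tool_rot: [[-0.769, 0.639, 0.001], [0.639, 0.769, -0.0], [-0.001, 0.001, -1.0]]
ft_force: [1.0, -0.5, 0.0]
grip_width: 0.0195
gripper_force: 35.6
time_s: 13.07
position: [0.5641, 0.2683, 0.2268]
tool_rot: [[-1.0, -0.03, 0.008], [-0.03, 1.0, 0.003], [-0.008, 0.002, -1.0]]
ft_force: [-1.0, 0.1, 0.7]
grip_width: 0.0193
gripper_force: 35.6
time_s: 13.73
position: [0.564, 0.2646, 0.0995]
tool_rot: [[-1.0, -0.022, 0.002], [-0.022, 1.0, 0.001], [-0.002, 0.001, -1.0]]
ft_force: [-0.2, -0.3, -0.2]
grip_width: 0.0195
gripper_force: 35.6
[0.56402426 0.26456111 0.0996532 ] [[-0.9997, -0.0224, 0.0028], [-0.0224, 0.9997, 0.0007], [-0.0029, 0.0006, -1.0]] [ 0.14659527 -0.31591872 -0.29976568]
```

View pics/w6c.png

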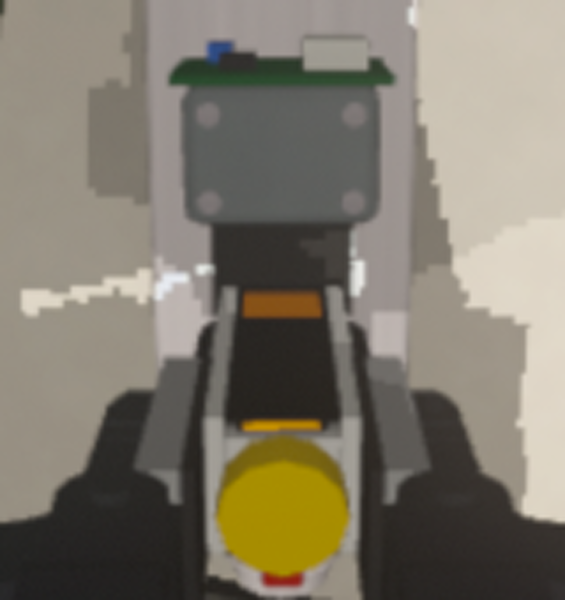

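The sample is held upright over the stage. The grey block's screws are at crop (208/354,114) and (209/354,203), its inner edge at row 222. The amber window spans columns 243-322 and rows 293-318, the cell's bottom near edge is at row 290, and the stopper is at (283,508). From here on I'll use numbers only.

```bash
python3 - <<'E'
from h import *
import pickle
np.set_printoptions(precision=2,suppress=True)
d=pickle.load(open("w6.pkl","rb"));s=status.observe();p=s["position"];R=s["tool_rot"]
k=160/565
c=lambda q:(np.atleast_2d(q)+.5)*k-.5+[240,130]
W=lambda q,z:at(d,c(q),z)*1000
g=np.radians(1.3);ax=np.array([np.cos(g),np.sin(g),0]);u=p[2]-.0309
G=W([[208,114],[354,114],[209,203],[354,203]],.05);print("grey",G.mean(0),"gate",G.mean(0)+27*ax)
ang=lambda v:np.degrees(np.arctan2(v[1],v[0]));print("yaw",ang(G[2]-G[0]),ang(G[3]-G[1]),ang(G[1]-G[0])-90,ang(G[3]-G[2])-90)
E=W([[183,150],[380,150],[281,222],[281,86]],.05);print("edges L,R,inner,outer",E,"gate y",E[:2].mean(0),"x from inner",E[2]+14*ax,"outer",E[3]+40*ax)
print("cell bottom edge ->centre",W([[220,290],[346,290]],u).mean(0)+10*ax)
# window on near face: solve with known face
print("win lower edge z+3",W([[243,293],[322,293]],u+.003).mean(0)+10*ax,"upper z+15",W([[243,318],[322,318]],u+.015).mean(0)+10*ax)
print("glass top edge",W([[205,432],[361,432]],u+.052).mean(0)+10*ax,"stopper",W([[283,508]],u+.06))
print("tcp",p*1000,"yaw",ang(-R[:,0]))
E
```

```text
grey [536.31 264.02  50.  ] gate [563.31 264.63  50.  ]
yaw 1.0401131630469622 2.1211288885707873 1.2733863567465704 1.2784222666691676
edges L,R,inner,outer [[535.06 246.33  50.  ]
 [534.27 281.73  50.  ]
 [548.07 264.23  50.  ]
 [523.12 263.69  50.  ]] gate y [534.66 264.03  50.  ] x from inner [562.07 264.55  50.  ] outer [563.11 264.59  50.  ]
cell bottom edge ->centre [564.83 264.97  68.75]
win lower edge z+3 [564.33 264.87  71.75] upper z+15 [564.34 264.87  83.75]
glass top edge [565.87 264.97 120.75] stopper [[562.06 264.88 128.75]]
tcp [564.02 264.56  99.65] yaw 1.281423571467692
```

Yaw matches the gate (1.28°) and the offset is within 1 mm. Lowering into the beam with a small correction.

```bash
python3 -m handwheel '-0.05 -0.03 0 0 0 0 0.15; -0.05 -0.03 -1 0 0 0 0.15; -0.05 -0.03 -2 0 0 0 0.15; -0.05 -0.03 -3 0 0 0 0.15; -0.05 -0.03 -3.7 0 0 0 0.15; -0.05 -0.03 -4.2 0 0 0 0.15; -0.05 -0.03 -4.2 0 0 0 0.15; -0.05 -0.03 -4.2 0 0 0 0.15'
python3 -m handwheel '0 0 0 0 0 0 0.15; 0 0 0 0 0 0 0.15; 0 0 0 0 0 0 0.15; 0 0 0 0 0 0 0.15; 0 0 0 0 0 0 0.15; 0 0 0 0 0 0 0.15'
python3 - <<'E'
from h import *
import pickle
s=status.observe();p=s["position"];print(p,s["tool_rot"].round(4).tolist())
d=img("wrist");t=img("side");pickle.dump((d,t),open("w7.pkl","wb"))
def cen(d,lo,hi,roi):
    x,y,w,h=roi;m=cv2.inRange(cv2.cvtColor(d["color"][y:y+h,x:x+w],cv2.COLOR_RGB2HSV),lo,hi)
    n,_,st,c=cv2.connectedComponentsWithStats(m);k=[(int(a[4]),(b+[x,y]).round(1).tolist(),a[:4].tolist()) for a,b in zip(st[1:],c[1:]) if a[4]>4];return k
print("yellow/amber wrist",cen(d,(8,150,60),(35,255,255),(270,160,110,140)))
print("side yellow",cen(t,(15,120,60),(35,255,255),(270,270,70,70)), "red",cen(t,(0,150,80),(7,255,255),(270,270,70,70)))
c=np.array([.5634,.2646,0]);print("expected stopper side px",proj(t,c+[0,0,.087]),proj(t,c+[0,0,.089]),proj(t,c+[0,0,.083]))
E
```

```text
time_s: 14.45
position: [0.5628, 0.2641, 0.0555]
tool_rot: [[-1.0, -0.022, -0.0], [-0.022, 1.0, -0.0], [0.0, -0.0, -1.0]]
ft_force: [-0.7, 0.4, 0.0]
grip_width: 0.0192
gripper_force: 35.6
time_s: 14.95
position: [0.5628, 0.2641, 0.0559]
tool_rot: [[-1.0, -0.022, 0.0], [-0.022, 1.0, 0.0], [-0.0, 0.0, -1.0]]
ft_force: [0.2, -0.8, -1.5]
grip_width: 0.0194
gripper_force: 35.6
[0.56279937 0.26410051 0.05592503] [[-0.9997, -0.0224, 0.0002], [-0.0224, 0.9997, 0.0], [-0.0002, 0.0, -1.0]]
yellow/amber wrist [(44, [319.5, 218.5], [39, 58, 22, 2]), (74, [319.0, 249.8], [38, 88, 23, 4]), (1172, [319.6, 273.6], [31, 93, 38, 41])]
side yellow [] red []
expected stopper side px [[300.11256441 300.62736669]] [[300.0855889  300.05762128]] [[300.16624617 301.76117041]]
```

z is 2 mm low and x/y 0.5 mm off. Correcting, then re-measuring numerically.

```bash
python3 -m handwheel '0.05 0.02 0.1 0 0 0 0.15; 0.05 0.02 0.2 0 0 0 0.15; 0.05 0.02 0.2 0 0 0 0.15; 0.05 0.02 0.2 0 0 0 0.15; 0.05 0.02 0.2 0 0 0 0.15; 0.05 0.02 0.2 0 0 0 0.15; 0.05 0.02 0.2 0 0 0 0.15; 0.05 0.02 0.2 0 0 0 0.15'
python3 - <<'E'
from h import *
s=status.observe();p=s["position"];d=img("wrist");t=img("top");I=d["color"].astype(int)
print(p,s["tool_rot"].round(4).tolist(),s["ft_force"].round(1))
for r in range(168,262,2): print(r,I[r,316:323].mean(0).astype(int).tolist(),end=" ")
print("\nrow185");print([(c,int(I[182:188,c].sum(1).mean())) for c in list(range(282,296))+list(range(342,358))])
c=np.array([.5634,.2646,0]);g=np.radians(1.3);ax=np.array([np.cos(g),np.sin(g),0])
print("pred grey outer/inner edge",proj(d,[c-.040*ax+[0,0,.05],c-.014*ax+[0,0,.05]]).round(1).tolist(),"cell bottom, win lo, win hi, glass top",proj(d,[c-.010*ax+[0,0,.027+h] for h in (0,.003,.015,.052)]).round(1).tolist())
m=cv2.inRange(cv2.cvtColor(t["color"],cv2.COLOR_RGB2HSV),(22,150,60),(34,255,255));y,x=np.nonzero(m[195:255,160:240]);print("top-view yellow",x.size, x.mean()+160 if x.size else 0,y.mean()+195 if x.size else 0)
E
```

```text
time_s: 15.72
position: [0.5632, 0.2643, 0.0578]
tool_rot: [[-1.0, -0.022, -0.0], [-0.022, 1.0, -0.0], [0.0, -0.0, -1.0]]
ft_force: [0.8, 0.7, 0.2]
grip_width: 0.0195
gripper_force: 35.6
[0.5632382  0.26430105 0.05777444] [[-0.9997, -0.0224, -0.0001], [-0.0224, 0.9997, -0.0], [0.0001, -0.0, -1.0]] [0.8 0.7 0.2]
168 [82, 84, 81] 170 [89, 91, 89] 172 [91, 94, 91] 174 [92, 94, 93] 176 [92, 95, 93] 178 [93, 95, 92] 180 [92, 94, 92] 182 [92, 94, 92] 184 [92, 94, 92] 186 [92, 94, 92] 188 [92, 94, 92] 190 [92, 94, 92] 192 [92, 94, 92] 194 [91, 94, 91] 196 [91, 93, 91] 198 [91, 93, 91] 200 [91, 93, 91] 202 [91, 93, 91] 204 [91, 93, 91] 206 [91, 93, 91] 208 [91, 94, 91] 210 [92, 94, 91] 212 [90, 91, 89] 214 [84, 83, 78] 216 [124, 78, 33] 218 [131, 78, 17] 220 [54, 39, 30] 222 [36, 33, 30] 224 [35, 33, 30] 226 [35, 33, 30] 228 [35, 32, 29] 230 [35, 33, 29] 232 [35, 33, 29] 234 [35, 32, 29] 236 [35, 32, 28] 238 [34, 32, 28] 240 [34, 32, 28] 242 [34, 32, 27] 244 [35, 32, 27] 246 [34, 31, 27] 248 [64, 47, 27] 250 [182, 132, 0] 252 [108, 94, 76] 254 [119, 100, 29] 256 [120, 100, 9] 258 [122, 101, 10] 260 [134, 112, 3] 
row185
[(282, 444), (283, 441), (284, 410), (285, 257), (286, 244), (287, 256), (288, 264), (289, 271), (290, 276), (291, 277), (292, 279), (293, 280), (294, 280), (295, 279), (342, 285), (343, 285), (344, 286), (345, 289), (346, 289), (347, 288), (348, 287), (349, 286), (350, 284), (351, 279), (352, 272), (353, 262), (354, 264), (355, 365), (356, 425), (357, 446)]
pred grey outer/inner edge [[319.7, 167.7], [319.7, 217.4]] cell bottom, win lo, win hi, glass top [[319.7, 210.8], [319.7, 212.4], [319.7, 219.4], [319.6, 248.4]]
top-view yellow 0 0 0
```

The window top edge (219.6 measured, 219.4 predicted), the glass top (248.5, 248.4) and the lateral centre all match the centred pose within about 0.5 mm. There is no contact force, and the arm is still. Handing in.

```bash
python3 -c "
from rig import env
print(env.close_job())"
```

```text
the job is handed in; nothing more can be done
None
```

The blank is fully down in its white-rimmed pocket, tab toward the red end, and the sample is held upright and still in the beam, window centred to about 0.5 mm by my measurements; the job is handed in, but I viewed 11 pictures instead of the 10 allowed.

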